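# Park the bottle crate and lock it

### The job

Slide the blue two-bottle crate back into its metal parking bay, pushing low down, where it has a yellow push bar, so that it slides and does not tip, until it stands square and fully home against the back stop. Then press the red lock plunger behind the stop fully down. Nothing is to be picked up: never lift or tip the crate, do not touch the bottles with the robot, and leave everything else where it stands.

Things in the scene. Friction and masses are not known exactly. Their poses are not given: they have to be found in the camera images.
- bay: Low aluminium parking bay fixed to the worktop; place and yaw vary. Origin: on the worktop, middle of the inner face of the back stop (196 mm wide, 30 high, 14 thick). x points into the bay, the way the crate is pushed: roughly to the robot's left; z up. Side guides 26 mm high, inner faces at y = +-85 mm, run from the stop to x = -76 mm: 6 mm clear of the crate each side.
- crate: Blue slatted crate, 86 mm deep (x), 158 wide (y), 117 high, with two full bottles, about 0.9 kg in all. Origin: on the worktop under the middle of the blue body; x points into the bay. Fully home: origin at x = -43 mm, y = 0 of the bay frame, axes parallel. Starts 90 to 160 mm short of that, up to 12 mm aside, turned up to 0.12 rad. Top-heavy: pushed high it may tip; low it slides at 4 to 10 N.
- bottle_left: Glass bottle with red band at its foot and grey cap, 70 mm diameter, 172 mm tall, in the crate's cell nearer the robot, its foot 13 mm above the worktop. Origin: centre of its underside.
- bay_mouth (a point): Middle of the bay's mouth on the worktop, 127 mm before the back stop. From x = -76 mm of the bay frame to here the side guides flare out to about y = +-110 mm, to funnel the crate in.
- push_bar (a point): Middle of the outer face of the yellow push bar, 102 mm before the crate's origin (crate's -x side, away from the bay), 18 mm above the worktop. The bar is 130 mm wide, 8 mm thick, from 4 to 32 mm above the worktop, on two low black runners that reach 59 mm out from the blue body; above the runners is free space.
- bottle_right: The same kind of bottle in the crate's cell farther from the robot.
- lock (a joint): Travel of the red lock plunger, m: 0 fully up, 0.012 fully down at its stop. Starts at 0 to 0.002. It moves straight down against friction of about 4 N and has no spring: it stays where it is left.
- lock_top (a point): Centre of the top of the red lock plunger, a 32 mm round head on a grey housing (42 mm diameter, 40 mm high) 95 mm behind the bay's back stop, on the bay's centre line. Its top is 64 mm above the worktop when up, 52 mm when fully down.
- vial: Small white vial with grey cap, 44 mm diameter, 98 mm tall; a bystander at the right. Origin: centre of its underside.
- carton_purple: Red and purple carton, 36x67x88 mm, standing; a bystander at the right. Origin: centre of its underside.
- carton_small: White carton with a dark blue stripe, 32x38x85 mm, standing; a bystander at the right. Origin: centre of its underside.
- ointment_tube: White tube with green cap, 33x101x27 mm, lying; a bystander behind the work. Origin: centre of its underside.
- swab_cup: Clear cup with swabs, 47 mm diameter, 54 mm tall; a bystander at the left. Origin: centre of its underside.
Mind the look-alikes: they are no part of the job. There is more than one size of the crate; the one meant has the size given above.

How it is judged:
By the outcome, as a careful person would: the job done as asked, in the order asked, and still so for the second after the job is handed in, with the robot touching nothing.
It also fails if it takes over 54 s, if anything falls off the work surface, if the arm or the gripper's body presses on something with over 40 N, if the wrist force passes 120 N, or if a joint passes its speed limit or range.

### The arm

A 6-joint arm with a two-finger parallel gripper is mounted at the origin on a cart in front of the work surface, level with it; the furniture and walls round the work are solid. World frame = base frame: x ahead of the robot, y to its left, z up, the work surface at z = 0. Lengths are in mm, angles in degrees, forces in N, time in s.
With the tool pointing down it reaches from about 325 to 750 mm from the base axis. Payload 7.6 kg.
Tool frame: the origin (TCP) lies on the centre line of the jaws, within the pads' length; the fingertips stand tips_ahead ahead of it and the grasp point (between the pads) lies 11 mm behind it (tips_ahead is the distance from the TCP to the fingertips, in mm); z points along the fingers, y is the line along which they close (so a half turn about z gives the same grasp; the last joint's range is limited). The gripper opens to 85 mm and grips with 20 to 120 N. Pads are 22 mm wide; open, the fingers measure 114 mm over their backs; the gripper's body (76 mm by 85 mm) begins 54 mm behind the grasp point. The pads swing forward as they close: fully open they stand 13 mm farther back than shut.
Start: joints at [-73.356, 2.991, 80.254, -0, 96.75, -4.028], TCP at [185.362, -491.209, 239.323] pointing down, gripper open.
Joint ranges: [-166.34, 166.34], [-52.06, 124.39], [6.96, 135.62], [-60.46, 240.46], [14.63, 156.25], [-167.68, 167.68]. Speed limits (degrees/s): [147.25, 147.25, 172.46, 180, 180, 180].

### API

Orientations are given as [roll, pitch, yaw] about the fixed x, y, z axes, in that order (R = Rz(yaw) Ry(pitch) Rx(roll)).
In Python, from bench import get_state, grab_frame, camera_params, sign_off, tips_ahead gives the robot as it stands.
- The arm moves only by the tool carry_out, never from a script. Its arguments are lists of equal length, an entry for each row: "gripper": the opening, from -1 (shut) to 1 (fully open); "slide": the shift along the world's x, y, z in cm, a list of three; "dr": the turn, a rotation vector about the world's x, y, z in degrees, a list of three. A call has 1 to 5 rows; each row shifts and turns the commanded pose from where the row before left it; what a row does not reach is not made up. A row lasts 1/12 s, in which the tool goes at most 41.7 mm and 7.16 degrees, less where a joint would pass 70% of its speed; a pose out of reach is approached as far as the arm can. A call is refused whole if a number of a shift passes 4.17 or a number of a turn 7.16, either way. A call with a gripper value outside its range is refused whole. The fingers move at their own pace and stop on an object; the grip force is fixed at half the most. Time passes only in rows, so rows that do not move let the fingers close. It gives the time, the measured TCP pose, the force, the opening and the grip force at its end, in the units of the state.
- get_state(): the state, without advancing time (a new reading comes with each control period).
- grab_frame(name): name is "scene" or "top" or "wrist"; returns the picture (400x640x3 uint8, red, green, blue); there is no depth.
- camera_params(name): a dict with "intrinsics" (3x3 intrinsics, pixels), "rvec" (rotation vector, rad) and "tvec" (3), from world to camera coordinates, as OpenCV has them; the wrist camera has in their place "hand_eye" (4x4, takes a point from camera to tool coordinates, whose origin is the TCP and whose axes are the flange's). Camera axes: x right, y down, z forward; pixel columns grow to the right and rows downward; lengths in mm; the calibration is good to about 2 mm. A picture is of the moment at which its call begins: read the wrist's pose just before it. camera_params takes no time and is no camera call.
- sign_off(): hands the job in; it is judged then, once.
The state is a dict: "time": time; "joint_pos": joint angles; "dq": joint speeds; "joint_torque": joint torques, N m; "position": TCP position; "ee_rot": TCP orientation; "wrist_force": force on the tool from outside, world axes, zero at the start; "moment": the same for the moment, N m; "finger_gap": finger opening in mm; "gripper_force": force on a finger pad.
Only numpy, scipy, OpenCV 4.12 (cv2) and the standard library are available. Lean on these libraries where they do the work, as an engineer would, in place of code of your own. Each camera call takes 0.05 s, during which the arm holds its last target. There are 200 camera calls.

## Working session

There is one attempt and no reset: what is moved stays moved. The work goes in short steps, Python scripts to look and compute and a tool call to move; the robot and the scene stay as the last step left them, time stands still between calls to the robot, and variables do not carry over. Pictures are saved under pics/ and viewed, at most 10 in all, crops included, and the job is handed in when it is done.

Besides the shell and the picture viewer there is one more tool, called in YAML: its name, and indented under it one key for each argument. carry_out: Moves the arm, as the interface text tells. Its arguments: {"type":"object","properties":{"gripper":{"type":"array"},"slide":{"type":"array"},"dr":{"type":"array"}},"required":["gripper","slide","dr"]}

```bash
ls; mkdir -p pics; python3 - <<'E'
from bench import *
import cv2
print(get_state()); print(tips_ahead)
for n in("scene","top"):
    f=grab_frame(n); cv2.imwrite(f"pics/{n}0.png",f[:,:,::-1]); print(n,camera_params(n))
print(camera_params("wrist"))
E
```

```text
pics
{'time': 0.0, 'joint_pos': array([-7.33542960e+01,  3.02941230e+00,  8.03122673e+01, -1.98914280e-03,
        9.67508860e+01, -4.02800443e+00]), 'dq': array([ 0.03186228, -0.02375703,  0.06088989,  0.07848214,  0.02540065,
        0.07423662]), 'joint_torque': array([ 4.88135458e-05, -3.81671333e+01, -3.60186446e+01, -4.08591774e-06,
        6.24492386e-03, -9.79322351e-06]), 'position': array([ 185.27750352, -490.91076709,  238.45901696]), 'ee_rot': array([-1.79907524e+02, -4.53133267e-03,  2.06734726e+01]), 'wrist_force': array([-0.90148598,  0.20878197, -0.45771765]), 'moment': array([-0.00805813,  0.03172589, -0.02325889]), 'gripper_force': 0.0, 'finger_gap': 85.27542599386254}
8.0
scene {'intrinsics': array([[456.76947774,   0.        , 321.9760945 ],
       [  0.        , 456.76947774, 199.65040953],
       [  0.        ,   0.        ,   1.        ]]), 'rvec': array([ 0.63206108, -2.43892159,  1.44447396]), 'tvec': array([ 481.70378857,  171.58236995, 1240.0064036 ])}
top {'intrinsics': array([[402.60275993,   0.        , 313.14058039],
       [  0.        , 402.60275993, 196.70522375],
       [  0.        ,   0.        ,   1.        ]]), 'rvec': array([ 2.15794991, -2.11315894,  0.17128608]), 'tvec': array([  21.62371411,  526.75187087, 1181.00759753])}
{'intrinsics': array([[309.41945979,   0.        , 322.1512286 ],
       [  0.        , 309.41945979, 197.09335726],
       [  0.        ,   0.        ,   1.        ]]), 'hand_eye': array([[ 2.94550662e-04, -9.57426808e-01, -2.88675980e-01,
         7.34048727e+01],
       [ 9.99999896e-01,  1.81455799e-04,  4.18531481e-04,
        -7.85925993e-01],
       [-3.48331329e-04, -2.88676073e-01,  9.57426761e-01,
        -1.34294853e+02],
       [ 0.00000000e+00,  0.00000000e+00,  0.00000000e+00,
         1.00000000e+00]])}
```

View pics/scene0.png

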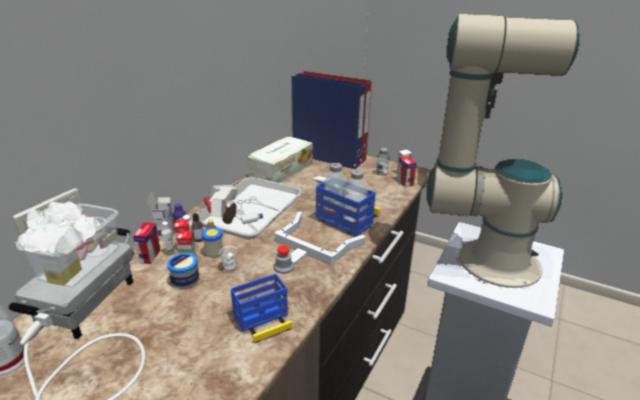

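View pics/top0.png

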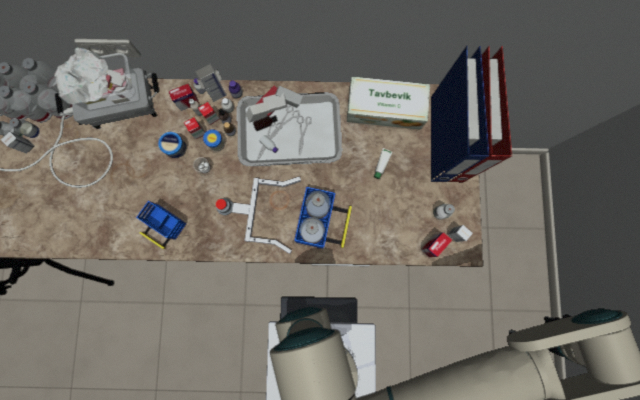

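The top view shows two blue crates. The one with two bottles is at (315,217), with its yellow bar at (347,226), in front of the bay mouth. A small empty one, the look-alike, is at (160,222) with its bar at (153,240). The red plunger is at (223,205); the red carton at (437,243) and the red-capped clutter at (200,110) could be mistaken for it. I choose the bottle crate and the plunger on the bay's centre line, and check both in a crop.

```bash
cat > h.py <<'E'
import numpy as np, cv2
from bench import *
def cam(n):
    p=camera_params(n)
    if n=="wrist":
        from scipy.spatial.transform import Rotation as R
        s=get_state(); T=np.eye(4); T[:3,:3]=R.from_euler('xyz',s['ee_rot'],degrees=True).as_matrix(); T[:3,3]=s['position']
        T=T@p['hand_eye']; return p['intrinsics'],T[:3,:3],T[:3,3]
    R=cv2.Rodrigues(p['rvec'])[0]; return p['intrinsics'],R.T,-R.T@p['tvec']
def ray(c,uv,z):
    K,R,o=c; d=R@np.linalg.inv(K)@np.array([uv[0],uv[1],1.]); return o+d*(z-o[2])/d[2]
def proj(c,P):
    K,R,o=c; q=K@(R.T@(np.array(P,float)-o)); return q[:2]/q[2]
E
python3 - <<'E'
from h import *
c=cam("top"); f=cv2.imread("pics/top0.png"); h=cv2.cvtColor(f,cv2.COLOR_BGR2HSV)
def blobs(m,roi,name,z,amin=15):
    x0,y0,x1,y1=roi; k=np.zeros_like(m); k[y0:y1,x0:x1]=m[y0:y1,x0:x1]
    for q in cv2.findContours(k,cv2.RETR_EXTERNAL,cv2.CHAIN_APPROX_NONE)[0]:
        if cv2.contourArea(q)<amin: continue
        r=cv2.minAreaRect(q); b=cv2.boxPoints(r)
        print(name,np.round(r[0],1),np.round(r[1],1),'ctr',ray(c,r[0],z).round(0)[:2],'corners',[tuple(ray(c,p,z).round(0)[:2]) for p in b])
blobs(cv2.inRange(h,(20,120,100),(35,255,255)),(325,195,370,260),'bar',32)
blobs(cv2.inRange(h,(0,140,90),(8,255,255))|cv2.inRange(h,(172,140,90),(180,255,255)),(210,190,240,220),'red',64)
blobs(cv2.inRange(h,(105,120,50),(130,255,255)),(285,170,345,260),'crate',117)
m=cv2.inRange(h,(0,0,190),(180,45,255)); blobs(m,(226,170,310,256),'bay',30)
cv2.imwrite("pics/crop1.png",cv2.resize(f[165:265,205:365],None,fx=5,fy=5,interpolation=cv2.INTER_CUBIC))
E
```

```text
bar [345.8 226.5] [ 3.3 42.2] ctr [439. -68.] corners [(np.float64(377.0), np.float64(-51.0)), (np.float64(503.0), np.float64(-75.0)), (np.float64(501.0), np.float64(-85.0)), (np.float64(375.0), np.float64(-61.0))]
red [220.5 203.5] [9. 9.] ctr [496. 308.] corners [(np.float64(510.0), np.float64(322.0)), (np.float64(510.0), np.float64(295.0)), (np.float64(483.0), np.float64(294.0)), (np.float64(483.0), np.float64(321.0))]
crate [314.9 217.2] [30.9 57. ] ctr [455.  26.] corners [(np.float64(385.0), np.float64(84.0)), (np.float64(544.0), np.float64(54.0)), (np.float64(527.0), np.float64(-33.0)), (np.float64(369.0), np.float64(-1.0))]
bay [280.3 245.5] [20.6  2.9] ctr [377. 129.] corners [(np.float64(388.0), np.float64(158.0)), (np.float64(396.0), np.float64(154.0)), (np.float64(367.0), np.float64(99.0)), (np.float64(359.0), np.float64(103.0))]
bay [249. 235.] [10.  6.] ctr [407. 224.] corners [(np.float64(422.0), np.float64(234.0)), (np.float64(422.0), np.float64(216.0)), (np.float64(392.0), np.float64(215.0)), (np.float64(392.0), np.float64(233.0))]
bay [242.8 207.4] [19.6 35.4] ctr [491. 247.] corners [(np.float64(441.0), np.float64(282.0)), (np.float64(549.0), np.float64(272.0)), (np.float64(541.0), np.float64(212.0)), (np.float64(433.0), np.float64(223.0))]
bay [288.9 181.3] [ 2.9 20.6] ctr [575. 109.] corners [(np.float64(571.0), np.float64(140.0)), (np.float64(588.0), np.float64(79.0)), (np.float64(579.0), np.float64(77.0)), (np.float64(562.0), np.float64(138.0))]
```

View pics/crop1.png

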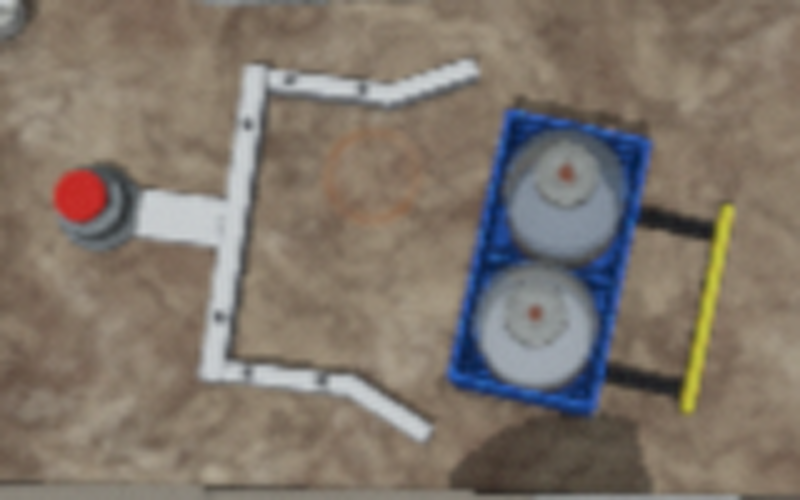

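The crop confirms the two-bottle crate, with its yellow bar on two runners at the right. The bay stop's inner edge runs from crop (266,95) to (229,355), and the red plunger on its grey housing is at crop (80,196).

```bash
python3 - <<'E'
from h import *
c=cam("top"); P=lambda u,v,z: ray(c,(u/5+205-.4,v/5+165-.4),z)[:2]
A=P(266,95,30);B=P(229,355,30); print('stop inner',A,B)
oa=P(246,66,30);ob=P(201,378,30); print('outer',oa,ob,np.linalg.norm(oa-ob))
g1=[P(268,98,26),P(385,105,26)];g2=[P(230,360,26),P(350,375,26)];print(g1,g2)
d=(A-B)/np.linalg.norm(A-B); xb=np.array([-d[1],d[0]])
print('bay yaw from stop',np.degrees(np.arctan2(xb[1],xb[0])))
for g in(g1,g2):
    v=g[0]-g[1]; print('guide yaw',np.degrees(np.arctan2(v[1],v[0])))
L=P(80,196,64); print('lock',L)
for a in ((512,112),(651,142),(592,412),(450,380)): print('crate',P(*a,117))
for a in ((734,206),(692,410),(682,410),(722,206)): print('bar',P(*a,32))
E
```

```text
stop inner [565.73088255 204.49701473] [405.13177224 219.94713118]
outer [583.75623192 217.67270809] [390.93294788 236.2125041 ] 193.71252644710538
[array([564.64205265, 203.75515244]), array([561.74390564, 131.11416495])] [array([402.37242377, 219.83055147]), array([394.84189302, 146.70777036])]
bay yaw from stop 84.5048848611295
guide yaw 87.71529026013484
guide yaw 84.12013745831202
lock [495.5469356  307.71288737]
crate [541.83978249  50.5418461 ]
crate [526.0619089  -29.29232729]
crate [372.14387181   1.80432635]
crate [388.28573882  81.70555995]
bar [502.254026   -84.77007168]
bar [377.88559596 -60.22675021]
bar [377.75934983 -54.21608973]
bar [502.10051267 -77.43813922]
```

Bay frame: the stop is at about (485,212) with yaw 84.5°. The lock, at (496,308), fits 95 mm behind it. The crate is at (457,26) with yaw 78.7°, and the middle of the bar's outer face is at about (439,-73). The plan is to push with open fingers spread along the bar, with the tool leaned back so the camera and gripper body stay clear of the bottles.

carry_out:
  gripper: [1, 1, 1, 1, 1]
  slide:
    - [2, 3, 0]
    - [2, 3, 0]
    - [2, 3, 0]
    - [2, 3, 0]
    - [2, 3, 0]
  dr:
    - [0, 0, 4.83]
    - [0, 0, 4.83]
    - [0, 0, 4.83]
    - [0, 0, 4.83]
    - [0, 0, 4.83]

```text
time: 0.52
position: [285.8, -339.6, 238.9]
ee_rot: [-180.0, -0.0, 45.0]
wrist_force: [0.2, 0.5, 0.8]
finger_gap: 85.4
gripper_force: 0.0
```

carry_out:
  gripper: [1, 1, 1, 1, 1]
  slide:
    - [2, 3, 0]
    - [2, 3, 0]
    - [2, 3, 0]
    - [2, 3, 0]
    - [2, 3, 0]
  dr:
    - [0, 0, 4.83]
    - [0, 0, 4.83]
    - [0, 0, 4.83]
    - [0, 0, 4.83]
    - [0, 0, 4.83]

```text
time: 0.93
position: [385.9, -189.5, 239.1]
ee_rot: [-180.0, 0.0, 69.2]
wrist_force: [0.6, 0.4, 0.2]
finger_gap: 85.4
gripper_force: 0.0
```

carry_out:
  gripper: [1, 1, 1, 1, 1]
  slide:
    - [2, 3, 0]
    - [2.4, 2.7, 0]
    - [0, 0, -3]
    - [0, 0, -3]
    - [0, 0, -3]
  dr:
    - [0, 0, 4.83]
    - [0, 0, 4.83]
    - [6.87, -1.37, 0]
    - [6.87, -1.37, 0]
    - [6.87, -1.37, 0]

```text
time: 1.35
position: [430.6, -132.3, 149.3]
ee_rot: [179.8, -21.3, 79.0]
wrist_force: [0.6, 0.2, -0.8]
finger_gap: 85.3
gripper_force: 0.0
```

carry_out:
  gripper: [1, 1]
  slide:
    - [0, 0, 0]
    - [0, 0, 0]
  dr:
    - [0, 0, 0]
    - [0, 0, 0]

```text
time: 1.52
position: [428.2, -134.6, 147.6]
ee_rot: [-179.7, -21.0, 78.4]
wrist_force: [0.4, 0.5, 1.4]
finger_gap: 85.3
gripper_force: 0.0
```

```bash
python3 - <<'E'
from h import *
c=cam("wrist");f=grab_frame("wrist"); cv2.imwrite("pics/w1.png",f[:,:,::-1])
h=cv2.cvtColor(f,cv2.COLOR_RGB2HSV); m=cv2.inRange(h,(20,120,90),(35,255,255))
q=max(cv2.findContours(m,cv2.RETR_EXTERNAL,cv2.CHAIN_APPROX_NONE)[0],key=cv2.contourArea)
b=cv2.boxPoints(cv2.minAreaRect(q))
for p in b: print(p,ray(c,p,32).round(1),ray(c,p,4).round(1))
s=get_state();print(s['position'],s['ee_rot'])
E
```

```text
[245.94386 163.1544 ] [375.8 -52.1  32. ] [369.8 -45.6   4. ]
[393.96857 161.73106] [502.7 -76.7  32. ] [510.1 -72.8   4. ]
[394.09802 175.19136] [500.3 -88.3  32. ] [507.4 -85.6   4. ]
[246.0733 176.6147] [373.7 -63.7  32. ] [367.6 -58.5   4. ]
[ 429.32823482 -134.70108265  149.83557478] [-179.92972624  -20.89234488   78.54569773]
```

View pics/w1.png

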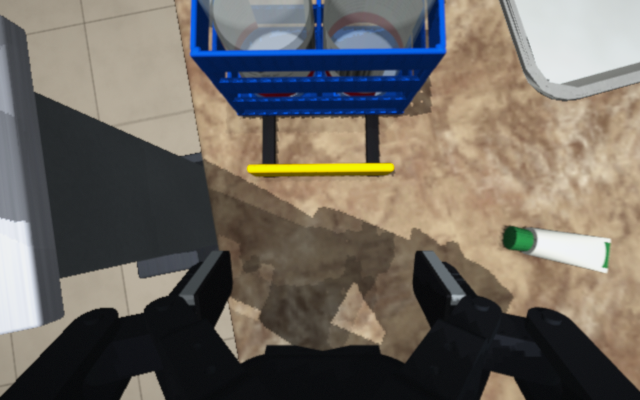

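The wrist view shows the yellow bar, (246,170) to (394,168), centred between the fingers and parallel to them, about 62 mm ahead of the TCP. Next I descend and approach.

carry_out:
  gripper: [1, 1, 1, 1, 1]
  slide:
    - [0, 0, -3.5]
    - [0, 0, -3.5]
    - [0, 0, -3]
    - [0, 0, -2]
    - [0, 0, -1]
  dr:
    - [0, 0, 0]
    - [0, 0, 0]
    - [0, 0, 0]
    - [0, 0, 0]
    - [0, 0, 0]

```text
time: 1.98
position: [429.7, -133.8, 19.1]
ee_rot: [-180.0, -20.9, 78.7]
wrist_force: [-0.5, 0.3, 0.9]
finger_gap: 85.4
gripper_force: 0.0
```

carry_out:
  gripper: [1, 1, 1, 1, 1]
  slide:
    - [0, 0, -0.2]
    - [0.2, 1, 0]
    - [0.2, 1, 0]
    - [0.2, 1, 0]
    - [0, 0, 0]
  dr:
    - [0, 0, 0]
    - [0, 0, 0]
    - [0, 0, 0]
    - [0, 0, 0]
    - [0, 0, 0]

```text
time: 2.4
position: [436.3, -102.6, 18.6]
ee_rot: [179.9, -21.0, 78.8]
wrist_force: [-0.3, -0.0, -0.5]
finger_gap: 85.4
gripper_force: 0.0
```

```bash
python3 - <<'E'
from h import *
c=cam("wrist");f=grab_frame("wrist"); cv2.imwrite("pics/w2.png",f[:,:,::-1])
s=get_state();print(s['position'],s['ee_rot'],s['wrist_force'])
E
```

```text
[ 436.00485075 -103.25723258   18.36399644] [179.91518471 -20.97739433  78.78826603] [-0.33716273  0.86313394  0.23301271]
```

View pics/w2.png

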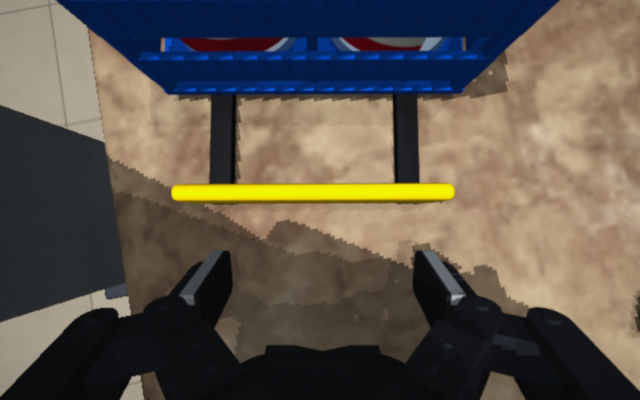

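The bar, (172,192) to (455,190), is level with and centred on both fingertips, about 20 mm ahead. Now I make contact and push gently along the crate's heading, bringing its yaw round to the bay's.

carry_out:
  gripper: [1, 1, 1, 1, 1]
  slide:
    - [0, 0.5, 0]
    - [0, 0.5, 0]
    - [0, 0.5, 0]
    - [0.1, 0.4, 0]
    - [0.1, 0.4, 0]
  dr:
    - [0, 0, 0]
    - [0, 0, 0]
    - [0, 0, 0]
    - [0, 0, 0]
    - [0, 0, 0]

```text
time: 2.87
position: [437.4, -80.8, 17.3]
ee_rot: [-180.0, -21.0, 78.6]
wrist_force: [-1.1, -0.6, 0.5]
finger_gap: 85.3
gripper_force: 0.0
```

carry_out:
  gripper: [1, 1, 1, 1, 1]
  slide:
    - [0.18, 0.49, 0]
    - [0.18, 0.49, 0]
    - [0.18, 0.49, 0]
    - [0.18, 0.49, 0]
    - [0.18, 0.49, 0]
  dr:
    - [0, 0, 0.38]
    - [0, 0, 0.38]
    - [0, 0, 0.38]
    - [0, 0, 0.38]
    - [0, 0, 0.38]

```text
time: 3.28
position: [446.6, -57.2, 17.3]
ee_rot: [180.0, -20.9, 80.5]
wrist_force: [-1.4, -5.5, 0.8]
finger_gap: 85.3
gripper_force: 2.7
```

```bash
cat > look.py <<'E'
import sys
from h import *
c=cam("top");f=grab_frame("top"); n=sys.argv[1]
h=cv2.cvtColor(f,cv2.COLOR_RGB2HSV); k=np.zeros(h.shape[:2],np.uint8); k[165:262,240:365]=255
for nm,lo,hi,z in(('bar',(20,120,90),(35,255,255),32),('crate',(105,120,50),(130,255,255),117)):
    m=cv2.inRange(h,lo,hi)&k
    if nm=='crate': m=cv2.morphologyEx(m,cv2.MORPH_CLOSE,np.ones((5,5)))
    q=cv2.findContours(m,0,1)[0]
    if not q: continue
    r=cv2.minAreaRect(max(q,key=cv2.contourArea)); b=np.array([ray(c,p,z)[:2] for p in cv2.boxPoints(r)])
    e=max(b[1]-b[0],b[2]-b[1],key=np.linalg.norm); e=e if e[0]>0 else -e
    w=ray(c,r[0],z)[:2]; a=np.radians(84.5); d=w-[485.4,212.2]; x,y=np.array([np.cos(a),np.sin(a)]),np.array([-np.sin(a),np.cos(a)])
    print(nm,w.round(1),'bay',(d@x).round(1),(d@y).round(1),'yaw',np.degrees(np.arctan2(e[1],e[0])).round(1)+90,np.linalg.norm(e).round())
cv2.imwrite(f"pics/{n}.png",cv2.resize(f[160:265,200:365,::-1],None,fx=4,fy=4,interpolation=cv2.INTER_CUBIC))
s=get_state();print(s['position'],s['ee_rot'],s['wrist_force'],s['time'])
E
python3 look.py t2
```

```text
bar [447.1 -46.4] bay -261.1 13.3 yaw 80.6 128.0
crate [461.7  49.3] bay -164.4 7.9 yaw 80.8 162.0
[446.80331581 -56.38158515  17.36461654] [179.99819772 -20.95763684  80.58622391] [-0.21985951 -2.6426269  -0.78152145] 3.3333
```

The crate is following well (x −164, y 8, yaw −3.7° in the bay frame).

carry_out:
  gripper: [1, 1, 1, 1, 1]
  slide:
    - [0.18, 0.53, 0]
    - [0.18, 0.53, 0]
    - [0.18, 0.53, 0]
    - [0.18, 0.53, 0]
    - [0.18, 0.53, 0]
  dr:
    - [0, 0, 0.4]
    - [0, 0, 0.4]
    - [0, 0, 0.4]
    - [0, 0, 0.4]
    - [0, 0, 0.4]

```text
time: 3.75
position: [455.5, -30.8, 17.3]
ee_rot: [-180.0, -20.9, 82.5]
wrist_force: [-1.2, -4.7, -0.2]
finger_gap: 85.5
gripper_force: 2.8
```

carry_out:
  gripper: [1, 1, 1, 1, 1]
  slide:
    - [0.18, 0.53, 0]
    - [0.18, 0.53, 0]
    - [0.18, 0.53, 0]
    - [0.18, 0.53, 0]
    - [0.18, 0.53, 0]
  dr:
    - [0, 0, 0.4]
    - [0, 0, 0.4]
    - [0, 0, 0.4]
    - [0, 0, 0.4]
    - [0, 0, 0.4]

```text
time: 4.17
position: [464.5, -4.2, 17.3]
ee_rot: [-180.0, -20.9, 84.5]
wrist_force: [-1.6, -4.6, 0.6]
finger_gap: 85.5
gripper_force: 2.8
```

```bash
python3 look.py t3
```

```text
bar [464.3   6.5] bay -206.8 1.3 yaw 84.6 127.0
crate [471.5 101. ] bay -112.0 3.2 yaw 85.1 163.0
[464.7314485   -3.32996414  17.36892555] [-179.99371785  -20.97873953   84.58040587] [ 0.32515914 -2.7810497  -0.62849428] 4.2167
```

View pics/t3.png

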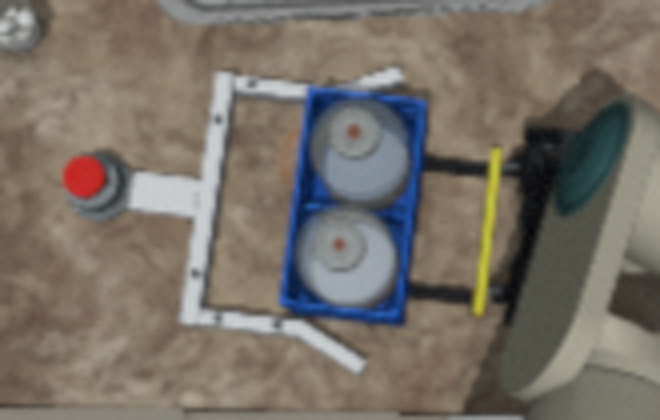

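The crate (crop (355,205)) has entered the bay's straight guides square and centred, with the bar at (487,232). Push straight in.

carry_out:
  gripper: [1, 1, 1, 1, 1]
  slide:
    - [0.07, 0.55, 0]
    - [0.07, 0.55, 0]
    - [0.07, 0.55, 0]
    - [0.07, 0.55, 0]
    - [0.07, 0.55, 0]
  dr:
    - [0, 0, 0]
    - [0, 0, 0]
    - [0, 0, 0]
    - [0, 0, 0]
    - [0, 0, 0]

```text
time: 4.63
position: [468.0, 23.2, 17.3]
ee_rot: [-180.0, -20.9, 84.5]
wrist_force: [-0.2, -5.2, 0.5]
finger_gap: 85.2
gripper_force: 2.9
```

carry_out:
  gripper: [1, 1, 1, 1, 1]
  slide:
    - [0.06, 0.55, 0]
    - [0.06, 0.55, 0]
    - [0.06, 0.55, 0]
    - [0.06, 0.5, 0]
    - [0.06, 0.5, 0]
  dr:
    - [0, 0, 0]
    - [0, 0, 0]
    - [0, 0, 0]
    - [0, 0, 0]
    - [0, 0, 0]

```text
time: 5.05
position: [471.0, 49.8, 17.3]
ee_rot: [-180.0, -20.9, 84.5]
wrist_force: [-1.0, -5.9, 0.6]
finger_gap: 85.4
gripper_force: 2.9
```

carry_out:
  gripper: [1, 1, 1, 1, 1]
  slide:
    - [0.02, 0.2, 0]
    - [0.02, 0.2, 0]
    - [0.02, 0.2, 0]
    - [0.02, 0.2, 0]
    - [0, 0, 0]
  dr:
    - [0, 0, 0]
    - [0, 0, 0]
    - [0, 0, 0]
    - [0, 0, 0]
    - [0, 0, 0]

```text
time: 5.47
position: [471.7, 58.0, 17.3]
ee_rot: [-180.0, -21.0, 84.5]
wrist_force: [-0.0, -3.9, -0.1]
finger_gap: 85.4
gripper_force: 2.0
```

```bash
python3 look.py t4
```

```text
bar [472.3  69.1] bay -143.7 -0.7 yaw 84.7 127.0
crate [478.6 160.7] bay -51.9 1.9 yaw 84.6 163.0
[471.72408753  57.98810653  17.29600501] [-179.98376271  -20.99293088   84.51376227] [-0.44680523 -3.85780346  0.01289572] 5.5167
```

Force is still only sliding friction, so the crate is not yet home. Continue slowly.

carry_out:
  gripper: [1, 1, 1, 1, 1]
  slide:
    - [0.01, 0.1, 0]
    - [0.01, 0.1, 0]
    - [0.01, 0.1, 0]
    - [0.01, 0.1, 0]
    - [0, 0, 0]
  dr:
    - [0, 0, 0]
    - [0, 0, 0]
    - [0, 0, 0]
    - [0, 0, 0]
    - [0, 0, 0]

```text
time: 5.93
position: [472.1, 62.0, 17.3]
ee_rot: [-180.0, -21.0, 84.5]
wrist_force: [0.2, -4.7, 0.6]
finger_gap: 85.4
gripper_force: 2.4
```

carry_out:
  gripper: [1, 1, 1, 1, 1]
  slide:
    - [0.01, 0.1, 0]
    - [0.01, 0.1, 0]
    - [0.01, 0.1, 0]
    - [0, 0, 0]
    - [0, 0, 0]
  dr:
    - [0, 0, 0]
    - [0, 0, 0]
    - [0, 0, 0]
    - [0, 0, 0]
    - [0, 0, 0]

```text
time: 6.35
position: [472.3, 63.2, 17.2]
ee_rot: [-180.0, -20.8, 84.5]
wrist_force: [-4.1, -15.1, 3.4]
finger_gap: 85.3
gripper_force: 7.9
```

carry_out:
  gripper: [1, 1, 1]
  slide:
    - [0, 0.1, 0]
    - [0, 0, 0]
    - [0, 0, 0]
  dr:
    - [0, 0, 0]
    - [0, 0, 0]
    - [0, 0, 0]

```text
time: 6.6
position: [472.3, 63.3, 17.2]
ee_rot: [-180.0, -20.7, 84.5]
wrist_force: [-5.3, -19.7, 5.6]
finger_gap: 85.4
gripper_force: 10.5
```

```bash
python3 look.py t5
```

```text
bar [472.   73.3] bay -139.5 -0.0 yaw 84.8 127.0
crate [479.2 166.1] bay -46.5 1.8 yaw 85.1 164.0
[472.238958    63.31012739  17.22819473] [-179.97844715  -20.70015487   84.48833459] [ -6.20020776 -21.36508448   5.58498745] 6.65
```

View pics/t5.png

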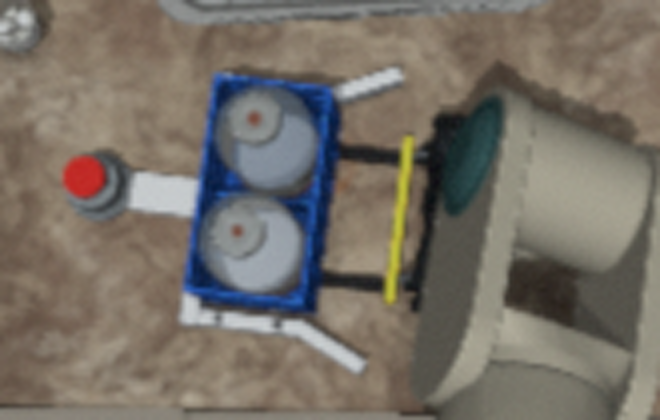

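The crate is flush against the stop: the force jumped from 5 to 20 N, and its yaw is about 85° against 84.5° for the bay. The crop shows it seated at (262,192). Now I back off straight, rise, level the tool, shut the gripper and cross high above the bottles.

carry_out:
  gripper: [1, 1, 1, 1, 1]
  slide:
    - [-0.1, -1, 0]
    - [-0.3, -3, 0]
    - [-0.3, -3, 0.5]
    - [0, 0, 3.5]
    - [0, 0, 3.8]
  dr:
    - [0, 0, 0]
    - [0, 0, 0]
    - [0, 0, 0]
    - [0, 0, 0]
    - [0, 0, 0]

```text
time: 7.07
position: [463.6, -4.3, 94.1]
ee_rot: [-179.6, -21.1, 84.2]
wrist_force: [1.9, -0.2, 0.7]
finger_gap: 85.5
gripper_force: 0.0
```

carry_out:
  gripper: [-1, -1, -1, -1, -1]
  slide:
    - [0, 0, 3.8]
    - [0, 0, 3.8]
    - [0, 0, 3.8]
    - [0, 0, 3.8]
    - [0, 0, 3]
  dr:
    - [0, 0, 0]
    - [0, 0, 0]
    - [-6.93, 0.66, 0]
    - [-6.93, 0.66, 0]
    - [-6.93, 0.66, 0]

```text
time: 7.48
position: [465.5, -4.0, 281.6]
ee_rot: [179.7, 0.1, 84.4]
wrist_force: [0.5, 1.0, 0.3]
finger_gap: 25.6
gripper_force: 0.0
```

carry_out:
  gripper: [-1, -1]
  slide:
    - [0, 0, 1]
    - [0, 0, 0]
  dr:
    - [0, 0, 0]
    - [0, 0, 0]

```text
time: 7.65
position: [466.2, -2.2, 290.5]
ee_rot: [179.7, -0.2, 84.7]
wrist_force: [-0.1, 0.2, -1.3]
finger_gap: 0.4
gripper_force: 0.0
```

```bash
python3 look.py t6; python3 -c "
from bench import *
print(tips_ahead)"
```

```text
crate [479.1 166.1] bay -46.5 1.9 yaw 85.1 163.0
[465.55136815  -2.90898269 287.59961312] [179.96017173  -0.25781268  84.64136249] [ 0.34502193  0.73514864 -0.26418871] 7.7
8.0
```

carry_out:
  gripper: [-1, -1, -1, -1, -1]
  slide:
    - [0.34, 3.45, 0]
    - [0.34, 3.45, 0]
    - [0.34, 3.45, 0]
    - [0.34, 3.45, 0]
    - [0.34, 3.45, 0]
  dr:
    - [0, 0, 0]
    - [0, 0, 0]
    - [0, 0, 0]
    - [0, 0, 0]
    - [0, 0, 0]

```text
time: 8.12
position: [481.8, 169.4, 284.1]
ee_rot: [-179.7, -0.1, 84.4]
wrist_force: [1.4, 0.3, -0.2]
finger_gap: -0.3
gripper_force: 0.0
```

carry_out:
  gripper: [-1, -1, -1, -1, -1]
  slide:
    - [0.34, 3.45, 0]
    - [0.34, 3.45, 0]
    - [0.34, 3.45, 0]
    - [0.34, 3.45, 0]
    - [0, 0, 0]
  dr:
    - [0, 0, 0]
    - [0, 0, 0]
    - [0, 0, 0]
    - [0, 0, 0]
    - [0, 0, 0]

```text
time: 8.53
position: [495.0, 310.5, 282.2]
ee_rot: [-179.5, -0.1, 84.7]
wrist_force: [0.4, 0.2, -1.5]
finger_gap: -0.1
gripper_force: 0.0
```

carry_out:
  gripper: [-1, -1, -1, -1, -1]
  slide:
    - [0, 0, -4]
    - [0, 0, -4]
    - [0, 0, -4]
    - [0, 0, -4]
    - [0, 0, 0]
  dr:
    - [0, 0, 0]
    - [0, 0, 0]
    - [0, 0, 0]
    - [0, 0, 0]
    - [0, 0, 0]

```text
time: 8.95
position: [490.9, 302.9, 114.9]
ee_rot: [-178.9, 0.4, 84.4]
wrist_force: [-0.0, -1.2, -1.6]
finger_gap: -0.3
gripper_force: 0.0
```

```bash
python3 - <<'E'
from h import *
c=cam("wrist");s=get_state();f=grab_frame("wrist"); cv2.imwrite("pics/w3.png",f[:,:,::-1])
h=cv2.cvtColor(f,cv2.COLOR_RGB2HSV); m=cv2.inRange(h,(0,140,70),(8,255,255))|cv2.inRange(h,(172,140,70),(180,255,255))
for q in cv2.findContours(m,0,1)[0]:
    if cv2.contourArea(q)>200:
        (u,v),r=cv2.minEnclosingCircle(q); print((u,v),r,cv2.boundingRect(q),ray(c,(u,v),64).round(1),'diam',2*r/c[0][0,0]*(c[2][2]-64))
print(s['position'],s['ee_rot'],s['wrist_force'])
E
```

```text
(329.34771728515625, 210.34327697753906) 24.571269989013672 (306, 186, 48, 48) [495.  311.7  64. ] diam 29.324331650482453
[490.93721899 302.9146241  114.94071085] [-178.9396239     0.44567204   84.42517143] [-0.03642034 -1.20280199 -1.62948011]
```

View pics/w3.png

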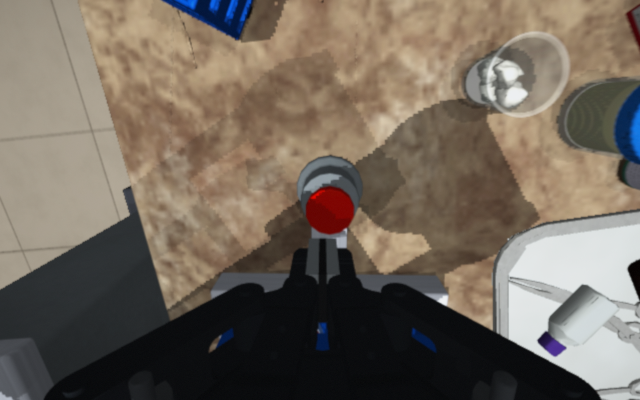

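The red head is at (329,210) on its grey housing, 29 mm across, and right ahead of the shut fingertips. The arm was still settling, so I let it rest and measure again.

carry_out:
  gripper: [-1, -1, -1, -1, -1]
  slide:
    - [0, 0, 0]
    - [0, 0, 0]
    - [0, 0, 0]
    - [0, 0, 0]
    - [0, 0, 0]
  dr:
    - [0, 0, 0]
    - [0, 0, 0]
    - [0, 0, 0]
    - [0, 0, 0]
    - [0, 0, 0]

```text
time: 9.42
position: [496.6, 307.1, 129.0]
ee_rot: [179.9, -0.2, 84.5]
wrist_force: [-0.5, -0.5, 0.6]
finger_gap: 0.3
gripper_force: 0.0
```

```bash
cat > red.py <<'E'
from h import *
c=cam("wrist");s=get_state();f=grab_frame("wrist")
h=cv2.cvtColor(f,cv2.COLOR_RGB2HSV); m=cv2.inRange(h,(0,140,70),(8,255,255))|cv2.inRange(h,(172,140,70),(180,255,255))
for q in cv2.findContours(m,0,1)[0]:
    if cv2.contourArea(q)>200:
        (u,v),r=cv2.minEnclosingCircle(q); print((u,v),r,ray(c,(u,v),64).round(1))
print(s['position'],s['ee_rot'],s['wrist_force'])
E
python3 red.py
```

```text
(319.5, 210.6999969482422) 22.70560646057129 [494.9 311.9  64. ]
[496.55961299 307.11200163 129.0055288 ] [179.8925957   -0.22318742  84.52787776] [-0.48032254 -0.52068221  0.57046136]
```

carry_out:
  gripper: [-1, -1, -1, -1, -1]
  slide:
    - [-0.1, 0.3, -1.5]
    - [0, 0, -1.5]
    - [0, 0, -1]
    - [0, 0, -0.5]
    - [0, 0, -0.4]
  dr:
    - [0, 0, 0]
    - [0, 0, 0]
    - [0, 0, 0]
    - [0, 0, 0]
    - [0, 0, 0]

```text
time: 9.88
position: [494.8, 309.7, 77.8]
ee_rot: [-179.9, -0.1, 84.5]
wrist_force: [0.1, 0.1, 0.8]
finger_gap: -0.1
gripper_force: 0.0
```

carry_out:
  gripper: [-1, -1, -1, -1, -1]
  slide:
    - [0, 0, -0.3]
    - [0, 0, -0.3]
    - [0, 0, -0.3]
    - [0, 0, -0.2]
    - [0, 0, 0]
  dr:
    - [0, 0, 0]
    - [0, 0, 0]
    - [0, 0, 0]
    - [0, 0, 0]
    - [0, 0, 0]

```text
time: 10.3
position: [495.2, 309.9, 67.6]
ee_rot: [180.0, -0.2, 84.5]
wrist_force: [0.4, 0.1, 0.4]
finger_gap: 0.2
gripper_force: 0.2
```

```bash
python3 - <<'E'
from h import *
cv2.imwrite("pics/w4.png",grab_frame("wrist")[:,:,::-1]);s=get_state();print(s['position'],s['wrist_force'])
E
```

```text
[495.21685328 309.9058137   67.65661923] [0.17634306 0.03965025 0.47593044]
```

View pics/w4.png

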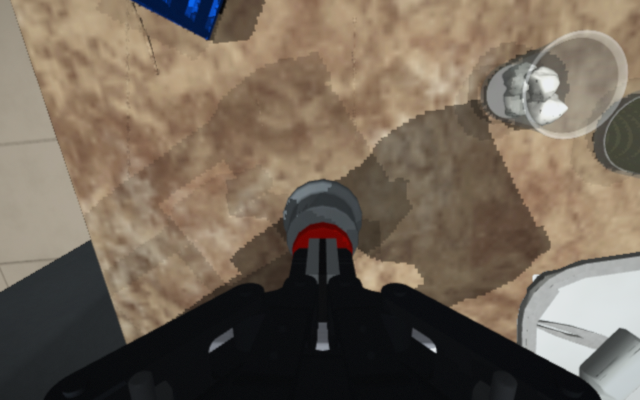

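The shut tips are over the middle of the red head (322,240). Press down slowly.

carry_out:
  gripper: [-1, -1, -1, -1, -1]
  slide:
    - [0, 0, -0.2]
    - [0, 0, -0.2]
    - [0, 0, -0.2]
    - [0, 0, -0.2]
    - [0, 0, 0]
  dr:
    - [0, 0, 0]
    - [0, 0, 0]
    - [0, 0, 0]
    - [0, 0, 0]
    - [0, 0, 0]

```text
time: 10.77
position: [495.3, 309.9, 60.0]
ee_rot: [180.0, -0.2, 84.5]
wrist_force: [-0.6, -1.7, 6.7]
finger_gap: -0.0
gripper_force: 3.7
```

carry_out:
  gripper: [-1, -1, -1, -1]
  slide:
    - [0, 0, -0.15]
    - [0, 0, -0.15]
    - [0, 0, 0]
    - [0, 0, 0]
  dr:
    - [0, 0, 0]
    - [0, 0, 0]
    - [0, 0, 0]
    - [0, 0, 0]

```text
time: 11.1
position: [495.5, 310.1, 59.8]
ee_rot: [179.9, -0.2, 84.5]
wrist_force: [-8.5, -5.9, 23.5]
finger_gap: -0.2
gripper_force: 11.6
```

The tip stopped at z ≈ 51.8 (fully down is 52) with 23 N, so the plunger is on its stop. Retreat and check.

carry_out:
  gripper: [-1, -1, -1, -1, -1]
  slide:
    - [0, 0, 0.5]
    - [0, 0, 3]
    - [0, 0, 4]
    - [0, 0, 4]
    - [0, 0, 4]
  dr:
    - [0, 0, 0]
    - [0, 0, 0]
    - [0, 0, 0]
    - [0, 0, 0]
    - [0, 0, 0]

```text
time: 11.52
position: [494.4, 309.5, 212.0]
ee_rot: [-179.9, -0.1, 84.5]
wrist_force: [1.8, 0.3, -0.1]
finger_gap: -0.0
gripper_force: 0.0
```

carry_out:
  gripper: [-1, -1, -1, -1, -1]
  slide:
    - [0, 0, 4]
    - [0, 0, 4]
    - [0, 0, 0]
    - [0, 0, 0]
    - [0, 0, 0]
  dr:
    - [0, 0, 0]
    - [0, 0, 0]
    - [0, 0, 0]
    - [0, 0, 0]
    - [0, 0, 0]

```text
time: 11.93
position: [494.8, 309.7, 289.7]
ee_rot: [-179.9, -0.1, 84.5]
wrist_force: [-0.0, -0.7, -1.6]
finger_gap: 0.1
gripper_force: 0.0
```

```bash
python3 look.py t7; python3 - <<'E'
from h import *
f=grab_frame("scene")[:,:,::-1]; cv2.imwrite("pics/s7.png",cv2.resize(f[140:290,200:420],None,fx=3.5,fy=3.5,interpolation=cv2.INTER_CUBIC))
E
```

```text
bar [472.2  73.5] bay -139.3 -0.2 yaw 84.8 127.0
crate [479.2 166.2] bay -46.4 1.8 yaw 84.9 163.0
[494.5709892  309.60613033 288.87946512] [-1.79801707e+02 -1.35394360e-02  8.45297376e+01] [-0.54049679  0.12408871 -0.98141373] 11.9833
```

View pics/s7.png

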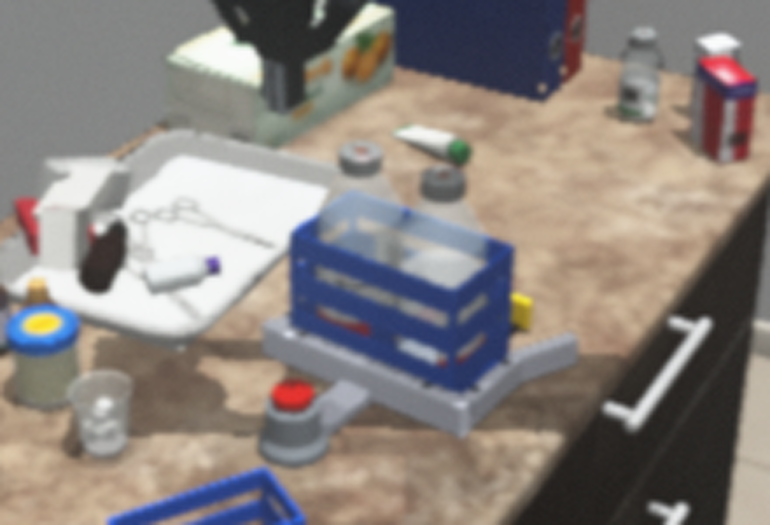

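The crate stands upright and flush in the bay (crop (400,290)). The red plunger is down on its housing (292,395), the bystanders are undisturbed and the robot is clear. Handing in.

```bash
python3 -c "
from bench import *
print(sign_off())"
```

```text
the job is handed in; nothing more can be done
None
```

The job is handed in at about 12 s: the crate stands square against the back stop, the lock plunger is pressed down to its stop, nothing else looked moved in the last picture, and the robot is clear.

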